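# Push a stuck vial out of its block from below

## Robot

A 6-joint arm with a two-finger parallel gripper is mounted at the origin on a cart in front of the work surface, level with it; the furniture and walls round the work are solid. World frame = base frame: x ahead of the robot, y to its left, z up, the work surface at z = 0. Lengths are in m, angles in rad, forces in N, time in s.
With the tool pointing down it reaches from about 0.375 to 0.975 m from the base axis. Payload 3.8 kg.
Tool frame: the origin (TCP) lies at the very end of the fingers, on their centre line; the grasp point (between the pads) lies 19 mm behind it; z points along the fingers, y is the direction in which the jaws open and shut (so a half turn about z gives the same grasp; the last joint's range is limited). The gripper opens to 85 mm and grips with 20 to 120 N. Pads are 22 mm wide; open, the fingers measure 114 mm over their backs; the gripper's body (76 mm by 85 mm) begins 54 mm behind the grasp point. The pads swing forward as they close: fully open they stand 13 mm farther back than shut.
Start: joints at [-1.309, 0.264, 1.604, -0, 1.274, -0.037], TCP at [0.199, -0.645, 0.231] pointing down, gripper open.
Joint ranges: [-2.63, 2.63], [-0.94, 2.18], [0.31, 2.57], [-1.31, 4.45], [0, 2.66], [-2.55, 2.55]. Speed limits (rad/s): [2.57, 2.57, 3.14, 3.14, 3.14, 3.14].

## Interface

Orientations are given as a rotation vector (axis times angle).
In Python, from workcell import read_state, read_camera, camera_info, finish_job gives the robot as it stands. The module is installed in compiled form; this text tells all that it offers.
- The arm moves only by the tool play_rows, never from a script. Its argument "motion" is a list of rows, each a list of 5 numbers: the shift along the tool's x, y, z in units of 1000 mm (1.0 is 1000 mm), then the turn about the tool's z in units of 2 pi rad (1.0 is 2 pi rad), then the finger opening in mm, from 0 to 85.4. A call has 1 to 5 rows; each row shifts and turns the commanded pose from where the row before left it, along the tool's axes as they then stand; what a row does not reach is not made up. A row lasts 1/8 s, in which the tool goes at most 62.5 mm and 10.7 degrees, less where a joint would pass 70% of its speed; a pose out of reach is approached as far as the arm can. A call with a number of a shift or a turn outside -1 to 1 is refused whole. A call with a gripper value outside its range is refused whole. The fingers move at their own pace and stop on an object; "squeeze" is the grip in N (left out, the last holds). Time passes only in rows, so rows that do not move let the fingers close. It gives the time, the measured TCP pose, the force and the opening at its end, in the units of the state.
- read_state(): the state, without advancing time (a new reading comes with each control period).
- read_camera(name): name is "side" or "top" or "wrist"; returns the picture (480x640x3 uint8, red, green, blue); there is no depth.
- camera_info(name): a dict with "intrinsics" (3x3 intrinsics, pixels), "pose" (4x4, takes a point from camera to world coordinates). Camera axes: x right, y down, z forward; pixel columns grow to the right and rows downward; lengths in m; the calibration is good to about 2 mm. A picture is of the moment at which its call begins: read the wrist's pose just before it. camera_info takes no time and is no camera call; for the wrist camera it gives the pose at the moment of the call.
- finish_job(): hands the job in, once; it reports no verdict.
The state is a dict: "time": time; "q": joint angles; "joint_vel": joint speeds; "joint_torque": joint torques, N m; "tool_pos": TCP position; "tcp_rot": TCP orientation; "wrist_force": force on the tool from outside, world axes, zero at the start; "torque": the same for the moment, N m; "width": opening from 0.0 (shut) to 1.0 (fully open).
Only numpy, scipy, OpenCV 4.12 (cv2) and the standard library are available. Lean on these libraries where they do the work, as an engineer would, in place of code of your own. Each camera call takes 0.05 s, during which the arm holds its last target. There are 200 camera calls.

## Task

The red-capped vial is stuck flush in its well in the aluminium block. Take the push-out hook by its blue handle, bring its upturned pin under that vial, feel for the push-out hole in the floor of the well and gently push the vial up until its cap stands well clear of the block; then draw the hook out and stand it upright on the bench clear of the block, pull the vial out and stand it upright on the round wooden disc. Never press hard with the hook, leave the other two vials seated and do not disturb the small beaker.

Things in the scene. Friction and masses are not known exactly. Their poses are not given: they have to be found in the camera images.
- rack: Fixed aluminium vial block, 50 (x) x 150 (y) mm, open below from the front (-x, robot side) and back. Origin: centre of its outline at bench height, z up. Underside at z = 62 mm, top face at 132 mm. It rests on two grey end cheeks, 10 mm thick, at y = -80 and +80 mm; their feet reach 37 mm either way in x. Do not press the hook on it with over 40 N.
- rack_top (a point): Centre of the block's top face, 132 mm above the bench; axes as the block. Three wells at x = 0, y = -45, 0, +45 mm, 28.6 mm wide, 65 mm deep; each holds one vial, cap just below the face. Two sprung rubber pads per well grip the vial: it slides under roughly 4 to 15 N and stays at any height until it has risen 45 mm.
- keeper_mid (a point): Point on the block's axis at the well floor, 67 mm above the bench. The floor is a rigid 5 mm plate (z 62 to 67) with a push-out hole, 15 (x) x 11 (y) mm, per well. The plate was left shifted: all holes lie at x = 0 but up to 8.5 mm to +y or -y of their well's axis, all by the same amount. This is hidden and unmeasured (this point does not show it): feel from below.
- pusher_grip (a point): Centre of the blue handle, 16 (x) x 24 (y) x 60 (z) mm, of the loose push-out hook (0.3 kg), which stands upright on its foot on the bench; 180 mm above the foot's underside. x axis: from stem to pin; z up. Stem 9 mm thick; foot 8 mm thick, 46 mm wide under the stem (x -30 to +16 mm), then a 14 mm wide bar out to x = +56 mm that carries the pin.
- pusher_tip (a point): Flat top of the hook's upturned pin (8 mm diameter, 46 mm tall above the bar), at x = +50 mm, y = 0 from the handle's centre and 126 mm below it, 54 mm above the foot's underside. Axes as the handle.
- red_vial_mid (a point): Centre, half-way up, of the red-capped glass vial to be pushed out: 27 mm diameter, 64 mm tall with a slightly narrower cap on the top 16 mm, 23 g, loose. Seated, this point is 99 mm above the bench (32 mm above the well floor). z: along the vial, to its cap.
- black_vial_mid (a point): Centre, half-way up, of the black-capped vial in the same block, same size; stays seated.
- white_vial_mid (a point): Centre, half-way up, of the white-capped vial in the same block, same size; stays seated.
- disc: Round wooden disc, 136 mm diameter, 16 mm thick, fixed on the bench; origin at the centre of its underside.
- small_beaker: Small loose glass beaker, 57 mm wide, 70 mm tall, behind the work; origin at the centre of its underside. Stays where it is.

How it is judged:
On the way:
1. the red-capped vial has been pushed up at least 26 mm in its well by the hook (z of red_vial_mid in the frame of rack above 0.125 m and contact force between pusher and red_vial above 0.3 N), for 0.1 s.
At the end, for the whole second after the job is handed in: The red-capped vial stands upright (within 0.1 rad) at rest on the wooden disc, its centre within 50 mm of the disc's; the hook stands upright (within 0.1 rad) at rest on the bench with its pin clear of the block; the other two vials are still seated (within 6 mm) (horizontal distance between red_vial_mid and disc below 0.05 m and height (world z) of red_vial_mid between 0.043 and 0.053 m and angle between each of red_vial_mid, pusher_grip's own z axis and vertical below 0.1 rad and linear speed of each of red_vial, pusher below 0.02 m/s and height (world z) of pusher_grip between 0.175 and 0.185 m and (x of pusher_tip in the frame of rack below -0.03 m or x of pusher_tip in the frame of rack above 0.085 m or y of pusher_tip in the frame of rack below -0.09 m or y of pusher_tip in the frame of rack above 0.09 m) and z of each of black_vial_mid, white_vial_mid in the frame of rack below 0.105 m); the robot touches nothing.
It fails at once if the hook is pressed on the block, its keeper plate or its pads with more than 40 N (contact force between pusher and rack above 40 N).
It fails at once if the hook is pressed on the red-capped vial with more than 25 N (contact force between pusher and red_vial above 25 N).
It fails at once if the black-capped vial is moved by more than 10 mm (distance of black_vial_mid from where it was at the start of the episode above 0.01 m).
It fails at once if the white-capped vial is moved by more than 10 mm (distance of white_vial_mid from where it was at the start of the episode above 0.01 m).
It fails at once if the small beaker is moved by more than 20 mm (distance of small_beaker from where it was at the start of the episode above 0.02 m).
It also fails if it takes over 64 s, if anything falls off the work surface, if the arm or the gripper's body presses on something with over 40 N, if the wrist force passes 120 N, or if a joint passes its speed limit or range.

## Working session

There is one attempt and no reset: what is moved stays moved. The work goes in short steps, Python scripts to look and compute and a tool call to move; the robot and the scene stay as the last step left them, time stands still between calls to the robot, and variables do not carry over. Pictures are saved under pics/ and viewed, about 8 in all and at most 12, crops included, and the job is handed in when it is done.

Besides the shell and the picture viewer there is one more tool, called after "Emit:" as name(argument=value, ...), one argument or row to a line, values as JSON. play_rows: Moves the arm, as the interface text tells. Shifts and turns lie within -1 to 1; 1 stands for 1000 mm of shift or 2 pi rad of turn. Its arguments: {"type":"object","properties":{"motion":{"type":"array","items":{"type":"array","items":{"type":"number"}}},"squeeze":{"type":"number"}},"required":["motion"]}

```bash
mkdir -p pics; python3 - <<'E'
from workcell import *
import cv2,numpy as np
np.set_printoptions(precision=4,suppress=True)
for n in ("side","top"):
    im=read_camera(n); cv2.imwrite(f"pics/{n}0.png",im[:,:,::-1]); c=camera_info(n); print(n,c["intrinsics"],c["pose"])
print(read_state())
E
```

```text
side [[450.4266   0.     323.7675]
 [  0.     450.4266 236.9134]
 [  0.       0.       1.    ]] [[-0.9849 -0.1195  0.1252  0.449 ]
 [-0.1723  0.6093 -0.774   0.8124]
 [ 0.0163 -0.7839 -0.6207  0.795 ]
 [ 0.      0.      0.      1.    ]]
top [[465.9554   0.     322.2314]
 [  0.     465.9554 238.6147]
 [  0.       0.       1.    ]] [[ 0.0059 -0.9929  0.1187  0.481 ]
 [-1.     -0.0064 -0.0044  0.0066]
 [ 0.0051 -0.1187 -0.9929  0.9798]
 [ 0.      0.      0.      1.    ]]
{'time': 0.1, 'q': array([-1.3089,  0.2647,  1.6053, -0.    ,  1.2737, -0.0369]), 'joint_vel': array([-0.0002, -0.0029, -0.0021,  0.0002,  0.0005,  0.0012]), 'joint_torque': array([  0.0008, -51.6707, -36.8591,   0.    ,   0.0062,   0.    ]), 'tool_pos': array([ 0.1985, -0.6444,  0.23  ]), 'tcp_rot': array([-3.1045, -0.4673,  0.0004]), 'wrist_force': array([ 0.3291, -0.3   ,  0.1511]), 'torque': array([-0.0103,  0.0248,  0.0149]), 'width': 1.002081216316924}
```

View pics/top0.png

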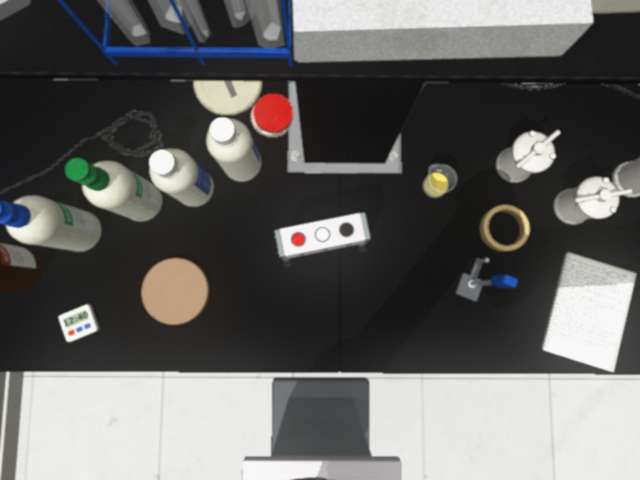

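View pics/side0.png

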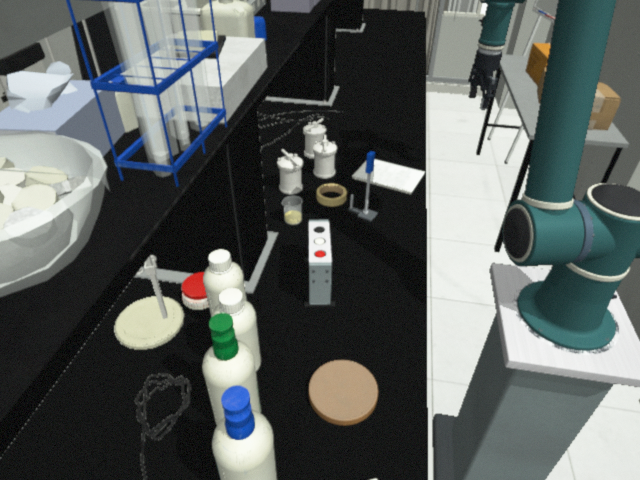

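The top view shows the block with red (298,239), white (322,234) and black (347,229) caps. The hook's handle is near (503,282), its pin near (487,261), the disc near (175,291) and the beaker near (440,180). Next I'll measure these.

```bash
cat > h.py <<'E'
from workcell import *
import cv2,numpy as np
np.set_printoptions(precision=4,suppress=True)
def ray(n,uv,info=None):
    c=info or camera_info(n);d=c["pose"][:3,:3]@np.linalg.solve(c["intrinsics"],[uv[0],uv[1],1.]);return c["pose"][:3,3],d/np.linalg.norm(d)
def onz(n,uv,z,info=None):
    o,d=ray(n,uv,info);return o+d*(z-o[2])/d[2]
def tri(a,b):
    A=0;B=0
    for o,d in (a,b):
        P=np.eye(3)-np.outer(d,d);A=A+P;B=B+P@o
    return np.linalg.solve(A,B)
def proj(n,p,info=None):
    c=info or camera_info(n);T=np.linalg.inv(c["pose"]);q=c["intrinsics"]@(T[:3,:3]@p+T[:3,3]);return q[:2]/q[2]
def blobs(m,lo=15):
    k,l,s,c=cv2.connectedComponentsWithStats(m.astype(np.uint8));return [(c[i],s[i]) for i in range(1,k) if s[i,4]>=lo]
E
python3 - <<'E'
from h import *
t=cv2.imread("pics/top0.png");s=cv2.imread("pics/side0.png")
def hsv(i):return cv2.split(cv2.cvtColor(i,cv2.COLOR_BGR2HSV))
def win(m,x0,x1,y0,y1):
    w=np.zeros_like(m);w[y0:y1,x0:x1]=m[y0:y1,x0:x1];return w
H,S,V=hsv(t);H2,S2,V2=hsv(s)
red=blobs(win(((H<8)|(H>172))&(S>120)&(V>80),285,315,225,255))
print("red",red, onz("top",red[0][0],.131))
blk=blobs(win((V<90),336,357,220,240)); print("blk",blk,[onz("top",b[0],.131) for b in blk])
bl=blobs(win((H>100)&(H<130)&(S>120)&(V>60),480,530,265,300)); b2=blobs(win((H2>100)&(H2<130)&(S2>120)&(V2>60),355,385,140,190))
print("blue",bl,b2,[tri(ray("top",x[0]),ray("side",y[0])) for x in bl for y in b2])
d=blobs(win((H>3)&(H<20)&(S>40)&(V>80),130,220,250,335),200);print("disc",[ (x,onz("top",x[0],.016)) for x in d])
# block top face: bright
w=win((V>190)&(S<60)|(((H<8)|(H>172))&(S>120)),270,375,205,262)
c,_=cv2.findContours(w.astype(np.uint8),0,2);c=max(c,key=cv2.contourArea);r=cv2.minAreaRect(c);bx=cv2.boxPoints(r);P=np.array([onz("top",p,.132) for p in bx]);print("block",r,P,P.mean(0),np.linalg.norm(np.diff(P,axis=0),axis=1))
cv2.imwrite("pics/c1.png",np.hstack([cv2.resize(t[240:310,440:530],None,fx=4.4,fy=6*.75,interpolation=2),cv2.resize(s[140:230,340:430],(396,315),interpolation=2)]))
E
```

```text
red [(array([297.8583, 238.8417]), array([292, 233,  13,  13, 120], dtype=int32))] [0.5818 0.0475 0.131 ]
blk [(array([346.1532, 229.2883]), array([341, 224,  12,  12, 111], dtype=int32))] [array([ 0.6   , -0.0411,  0.131 ])]
blue [(array([504.5932, 280.9752]), array([491, 274,  28,  15, 322], dtype=int32))] [(array([369.8054, 160.6577]), array([366, 151,  10,  22, 149], dtype=int32))] [array([ 0.5052, -0.3074,  0.1863])]
disc [((array([174.3509, 290.9103]), array([ 141,  257,   68,   68, 3634], dtype=int32)), array([0.4862, 0.3051, 0.016 ]))]
block ((322.1346435546875, 234.173095703125), (27.45625877380371, 83.349365234375), 78.69007110595703) [[ 0.5998  0.0831  0.132 ]
 [ 0.6313 -0.0672  0.132 ]
 [ 0.5813 -0.0769  0.132 ]
 [ 0.5503  0.0724  0.132 ]] [0.5907 0.0028 0.132 ] [0.1535 0.0509 0.1525]
```

View pics/c1.png

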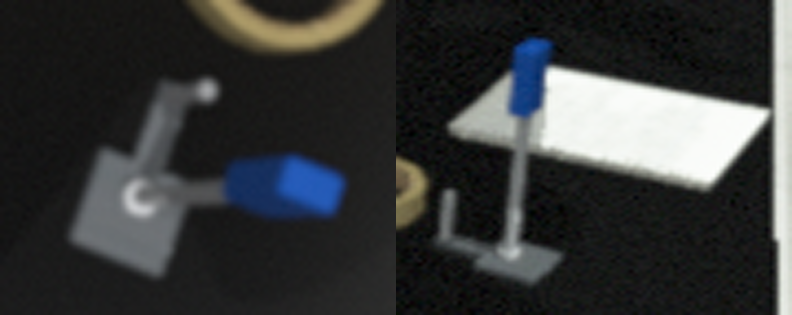

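Crop: in the top view the pin's top is at pixel (487.0,260.0) and the stem's base at (472.5,283.8). In the side view the pin's top is at (352.3,194.9). The foot points roughly along +x, turned slightly to the right.

```bash
python3 - <<'E'
from h import *
p=onz("top",(487,260),.054);b=onz("top",(472.5,283.8),.010);print(p,b,tri(ray("top",(487,260)),ray("side",(352.3,194.9))))
d=p-b;print("yaw",np.arctan2(d[1],d[0]),np.hypot(*d[:2]))
from scipy.spatial.transform import Rotation as R
print(R.from_rotvec(read_state()["tcp_rot"]).as_matrix())
# top of handle centre: crop (310,185)
print(onz("top",(440+312/4.4,240+185/4.5),.21))
# foot corners
F=np.array([onz("top",(440+u/4.4,240+v/4.5),.008) for u,v in ((104,150),(70,238),(162,277),(187,200))]);print(F)
# beaker
print("beaker",onz("top",(436,188),.01), onz("top",(443,176),.07))
E
```

```text
[ 0.5509 -0.3263  0.054 ] [ 0.5045 -0.3102  0.01  ] [ 0.5498 -0.3256  0.0561]
yaw -0.33462912994161476 0.049081582045280125
[[ 0.9557  0.2944 -0.0005]
 [ 0.2944 -0.9557  0.002 ]
 [ 0.0001 -0.0021 -1.    ]]
[ 0.5045 -0.3085  0.21  ]
[[ 0.5262 -0.293   0.008 ]
 [ 0.4856 -0.2758  0.008 ]
 [ 0.468  -0.3186  0.008 ]
 [ 0.5034 -0.3316  0.008 ]]
beaker [ 0.7069 -0.239   0.01  ] [ 0.7175 -0.2384  0.07  ]
```

```bash
cat >> h.py <<'E'
from scipy.spatial.transform import Rotation as R
def rows(target,n,start=None):
    """total shift/turn for a tool-down move to (x,y,z,phi), phi=angle of tool x in world; printed per row, turning uniformly"""
    if start is None:
        s=read_state();M=R.from_rotvec(s["tcp_rot"]).as_matrix();start=[*s["tool_pos"],np.arctan2(M[1,0],M[0,0])]
    a=np.array(start,float);b=np.array(target,float);d=(b-a)/n;ph=a[3]
    for i in range(n):
        c,s_=np.cos(ph),np.sin(ph);print([round(float(v),4) for v in (c*d[0]+s_*d[1],s_*d[0]-c*d[1],-d[2],-d[3]/2/np.pi)]);ph+=d[3]
    return list(b)
E
python3 - <<'E'
from h import *
p=rows((.505,-.308,.25,1.196),10);rows((.505,-.308,.161,1.196),3,p)
E
```

```text
[0.0392, -0.0231, -0.002, -0.0143]
[0.0411, -0.0195, -0.002, -0.0143]
[0.0427, -0.0158, -0.002, -0.0143]
[0.0439, -0.0119, -0.002, -0.0143]
[0.0448, -0.0079, -0.002, -0.0143]
[0.0453, -0.0038, -0.002, -0.0143]
[0.0455, 0.0002, -0.002, -0.0143]
[0.0453, 0.0043, -0.002, -0.0143]
[0.0447, 0.0084, -0.002, -0.0143]
[0.0438, 0.0123, -0.002, -0.0143]
[0.0, 0.0, 0.0297, -0.0]
[0.0, 0.0, 0.0297, -0.0]
[0.0, 0.0, 0.0297, -0.0]
```

Emit:
play_rows(
  motion=[
    [0.0392,-0.0231,-0.002,-0.0143,85],
    [0.0411,-0.0195,-0.002,-0.0143,85],
    [0.0427,-0.0158,-0.002,-0.0143,85],
    [0.0439,-0.0119,-0.002,-0.0143,85],
    [0.0448,-0.0079,-0.002,-0.0143,85],
  ],
)

```text
time: 0.72
tool_pos: [0.3525, -0.4754, 0.2408]
tcp_rot: [-2.922, -1.152, 0.0]
wrist_force: [0.0, -0.5, -0.0]
width: 0.994
```

Emit:
play_rows(
  motion=[
    [0.0453,-0.0038,-0.002,-0.0143,85],
    [0.0455,0.0002,-0.002,-0.0143,85],
    [0.0453,0.0043,-0.002,-0.0143,85],
    [0.0447,0.0084,-0.002,-0.0143,85],
    [0.0438,0.0123,-0.002,-0.0143,85],
  ],
)

```text
time: 1.35
tool_pos: [0.5054, -0.3072, 0.2508]
tcp_rot: [-2.592, -1.774, 0.001]
wrist_force: [0.4, -0.3, 0.1]
width: 0.992
```

```bash
python3 - <<'E'
from h import *
c=camera_info("wrist");im=read_camera("wrist");s=read_state();print(s["tool_pos"],s["tcp_rot"],s["time"])
cv2.imwrite("pics/w1.png",im[:,:,::-1])
print("handle top pred",proj("wrist",np.array([.505,-.308,.21]),c),"pin",proj("wrist",np.array([.5505,-.326,.054]),c))
h,S,v=cv2.split(cv2.cvtColor(im[:,:,::-1].copy(),cv2.COLOR_BGR2HSV))
for b in blobs((h>100)&(h<130)&(S>120)&(v>60),100):print(b)
E
```

```text
[ 0.5089 -0.3032  0.2512] [-2.5868 -1.78   -0.007 ] 1.4
handle top pred [313.6097 267.456 ] pin [362.9615 213.0749]
(array([317.6147, 253.5997]), array([ 302,  221,   32,   65, 1866], dtype=int32))
```

View pics/w1.png

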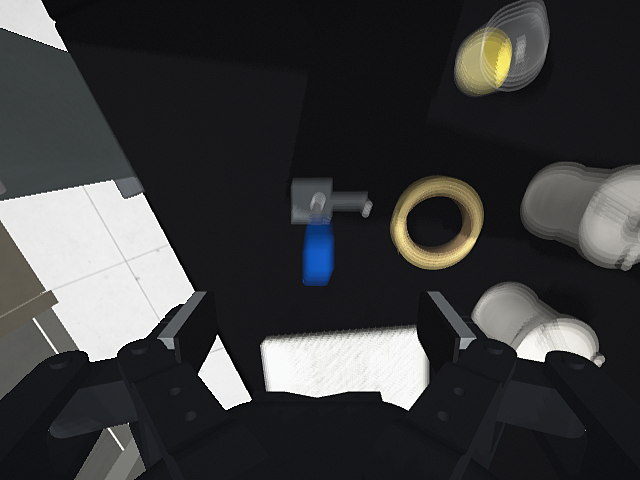

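The wrist view shows the handle at (317,254), centred between the jaws, with the foot's bar lying parallel to the jaw axis. I'll descend and grip.

Emit:
play_rows(
  motion=[
    [0,0,0.01,0,85],
    [0,0,0.03,0,85],
    [0,0,0.03,0,85],
    [0,0,0.019,0,85],
    [0,0,0,0,85],
  ],
)

```text
time: 2.02
tool_pos: [0.5029, -0.3083, 0.1598]
tcp_rot: [-2.593, -1.766, 0.003]
wrist_force: [-0.6, 0.2, -0.4]
width: 0.992
```

Emit:
play_rows(
  motion=[
    [0,0,0,0,10],
    [0,0,0,0,5],
    [0,0,0,0,5],
    [0,0,0,0,5],
    [0,0,0,0,5],
  ],
  squeeze=50,
)

```text
time: 2.65
tool_pos: [0.5048, -0.3086, 0.163]
tcp_rot: [2.595, 1.77, -0.0]
wrist_force: [-2.7, 0.6, 4.3]
width: 0.18
```

Emit:
play_rows(
  motion=[
    [0,0,0,0,5],
    [0,0,-0.01,0,5],
    [0,0,-0.015,0,5],
    [0,0,0,0,5],
    [0,0,0,0,5],
  ],
)

```text
time: 3.28
tool_pos: [0.5049, -0.3086, 0.1874]
tcp_rot: [2.595, 1.77, 0.0]
wrist_force: [-0.9, -0.2, -2.5]
width: 0.18
```

```bash
python3 - <<'E'
from h import *
c=camera_info("wrist");s=read_state();im=read_camera("wrist");print(s["tool_pos"],s["tcp_rot"],s["wrist_force"],s["torque"],s["width"])
M=R.from_rotvec(s["tcp_rot"]).as_matrix();print(M)
cv2.imwrite("pics/w2.png",im[:,:,::-1])
# expected pin tip: tool y ~ -hook x ; 
for z in (.07,.075,.08): print(proj("wrist",np.array([.5505,-.326,z]),c))
E
```

```text
[ 0.5049 -0.3086  0.1874] [2.595  1.7702 0.0002] [-0.9354 -0.1669 -2.4604] [ 0.0505 -0.0074 -0.0149] 0.17965846985690587
[[ 0.3649  0.9311  0.0002]
 [ 0.9311 -0.3649 -0.0001]
 [-0.      0.0003 -1.    ]]
[376.0272 231.3592]
[377.1176 232.9959]
[378.2485 234.6932]
```

View pics/w2.png

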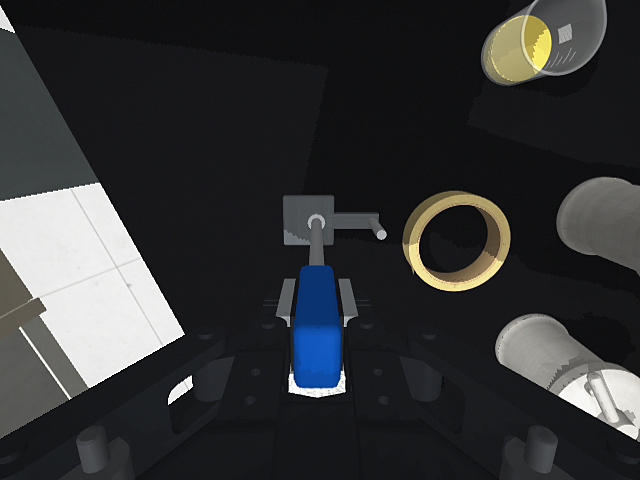

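```bash
python3 - <<'E'
from h import *
p=onz("wrist",(381,234.5),.0785);s=read_state();M=R.from_rotvec(s["tcp_rot"]).as_matrix();print(p,M.T@(p-s["tool_pos"]))
import math
C=np.array([.591,.003]);yaw=.205;rx=np.array([math.cos(yaw),math.sin(yaw)]);ry=np.array([-rx[1],rx[0]])
beta=.15;psi=yaw+beta;phi=psi+math.pi/2;hx=np.array([math.cos(psi),math.sin(psi)])
t=(M.T@(p-s["tool_pos"]))[:2]; tx=np.array([math.cos(phi),math.sin(phi)]);ty=np.array([math.sin(phi),-math.cos(phi)])
print("tx=rack",tx@rx,tx@ry,"ty",ty@rx,ty@ry)
def tcp(px,py): return C+rx*px+ry*py-tx*t[0]-ty*t[1]
a=tcp(-.05,.045);b=tcp(0,.045);print(a,b,phi)
z=s["tool_pos"][2]
q=rows((a[0],a[1],z,phi),9)
q=rows((a[0],a[1],z-.0205,phi),1,q);rows((b[0],b[1],z-.0205,phi),3,q)
E
```

```text
[ 0.5523 -0.3268  0.0785] [0.0003 0.0511 0.1084]
tx=rack -0.1494381324735992 0.9887710779360424 ty 0.9887710779360424 0.1494381324735992
[0.4851 0.0189] [0.5341 0.029 ] 1.9257963267948965
[0.0331, -0.0153, -0.0, -0.0129]
[0.0342, -0.0126, -0.0, -0.0129]
[0.0351, -0.0098, -0.0, -0.0129]
[0.0358, -0.0069, -0.0, -0.0129]
[0.0362, -0.004, -0.0, -0.0129]
[0.0364, -0.001, -0.0, -0.0129]
[0.0364, 0.0019, -0.0, -0.0129]
[0.0361, 0.0048, -0.0, -0.0129]
[0.0356, 0.0078, -0.0, -0.0129]
[0.0, 0.0, 0.0205, -0.0]
[-0.0025, 0.0165, -0.0, -0.0]
[-0.0025, 0.0165, -0.0, -0.0]
[-0.0025, 0.0165, -0.0, -0.0]
```

The hook is held: the handle is upright between the pads and the pin's top is at (381,234). I'll carry it to in front of the block.

Emit:
play_rows(
  motion=[
    [0.0331,-0.0153,0,-0.0129,5],
    [0.0342,-0.0126,0,-0.0129,5],
    [0.0351,-0.0098,0,-0.0129,5],
    [0.0358,-0.0069,0,-0.0129,5],
    [0.0362,-0.004,0,-0.0129,5],
  ],
)

```text
time: 3.95
tool_pos: [0.4933, -0.1254, 0.1867]
tcp_rot: [-2.183, -2.259, 0.0]
wrist_force: [0.2, 0.3, -2.7]
width: 0.181
```

Emit:
play_rows(
  motion=[
    [0.0364,-0.001,0,-0.0129,5],
    [0.0364,0.0019,0,-0.0129,5],
    [0.0361,0.0048,0,-0.0129,5],
    [0.0356,0.0078,0,-0.0129,5],
    [0,0,0,0,5],
  ],
)

```text
time: 4.58
tool_pos: [0.4844, 0.0208, 0.1867]
tcp_rot: [-1.788, -2.582, 0.0]
wrist_force: [0.2, -1.0, -2.5]
width: 0.182
```

Emit:
play_rows(
  motion=[
    [0,0,0.01,0,5],
    [0,0,0.01,0,5],
    [0,0,0,0,5],
    [0,0,0,0,5],
  ],
)

```text
time: 5.08
tool_pos: [0.4851, 0.0182, 0.167]
tcp_rot: [-1.794, -2.578, 0.001]
wrist_force: [-0.3, 0.7, -2.7]
width: 0.18
```

```bash
python3 - <<'E'
from h import *
c=camera_info("wrist");s=read_state();im=read_camera("wrist");print(s["tool_pos"],s["tcp_rot"],s["wrist_force"],s["torque"],s["time"])
cv2.imwrite("pics/w3.png",im[:,:,::-1])
M=R.from_rotvec(s["tcp_rot"]).as_matrix();p=s["tool_pos"]+M@np.array([.0003,.0511,.1084]);print("tip",p,proj("wrist",p,c))
bgr=im[:,:,::-1].copy();h,S,v=cv2.split(cv2.cvtColor(bgr,cv2.COLOR_BGR2HSV))
for b in blobs(((h<8)|(h>172))&(S>120)&(v>80),100):print("red",b,onz("wrist",b[0],.131,c))
E
```

```text
[0.4851 0.0182 0.167 ] [-1.7942 -2.5784  0.0005] [-0.2583  0.7028 -2.6854] [-0.0188 -0.0176  0.0057] 5.075
tip [0.5328 0.0363 0.0586] [381.5739 233.0473]
red (array([490.9859, 278.2493]), array([ 468,  257,   46,   42, 1420], dtype=int32)) [0.5811 0.0467 0.131 ]
```

View pics/w3.png

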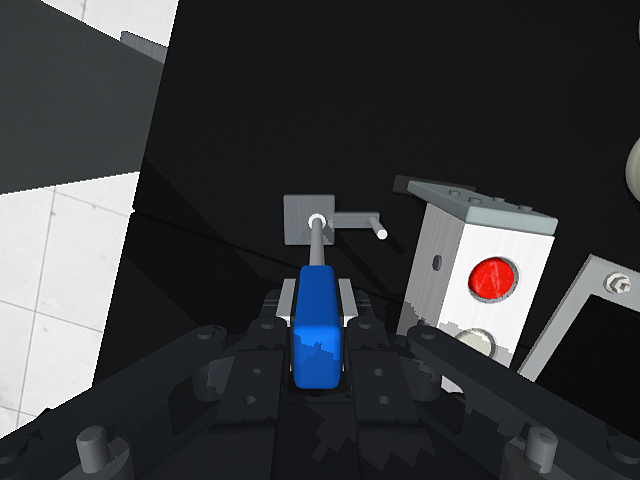

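Wrist view: the pin's top is at (380,234) and the red cap at (491,278), which agrees with the top view. I'll slide the pin under the well, then rise slowly and read the force.

Emit:
play_rows(
  motion=[
    [-0.0022,0.0165,0,0,5],
    [-0.0022,0.0165,0,0,5],
    [-0.0022,0.0165,0,0,5],
    [0,0,0,0,5],
    [0,0,0,0,5],
  ],
)

```text
time: 5.75
tool_pos: [0.5335, 0.0299, 0.1669]
tcp_rot: [-1.792, -2.579, 0.001]
wrist_force: [-0.2, 0.9, -2.7]
width: 0.183
```

Emit:
play_rows(
  motion=[
    [0,0,-0.001,0,5],
    [0,0,-0.001,0,5],
    [0,0,-0.001,0,5],
    [0,0,0,0,5],
  ],
)

```text
time: 6.25
tool_pos: [0.5338, 0.0298, 0.1706]
tcp_rot: [1.793, 2.579, 0.0]
wrist_force: [0.6, 0.1, -2.7]
width: 0.186
```

Emit:
play_rows(
  motion=[
    [0,0,-0.001,0,5],
    [0,0,0,0,5],
  ],
)

```text
time: 6.5
tool_pos: [0.5337, 0.0299, 0.1709]
tcp_rot: [-1.793, -2.579, 0.0]
wrist_force: [0.7, -0.1, -6.4]
width: 0.179
```

Contact with the plate, at about 3.7 N. I'll slide toward +y in 1 mm steps and watch for the force to drop.

Emit:
play_rows(
  motion=[
    [0.001,0.00015,0,0,5],
    [0,0,0,0,5],
  ],
)

```text
time: 6.75
tool_pos: [0.5335, 0.0305, 0.1709]
tcp_rot: [1.793, 2.579, -0.001]
wrist_force: [0.2, -1.4, -6.8]
width: 0.183
```

Emit:
play_rows(
  motion=[
    [0.001,0.00015,0,0,5],
    [0,0,0,0,5],
  ],
)

```text
time: 7.0
tool_pos: [0.5331, 0.0315, 0.171]
tcp_rot: [-1.793, -2.58, 0.001]
wrist_force: [1.4, -2.0, -7.3]
width: 0.179
```

Emit:
play_rows(
  motion=[
    [0.001,0.00015,0,0,5],
    [0,0,0,0,5],
  ],
)

```text
time: 7.25
tool_pos: [0.5328, 0.0327, 0.171]
tcp_rot: [-1.793, -2.579, 0.001]
wrist_force: [0.6, -3.4, -8.1]
width: 0.179
```

Emit:
play_rows(
  motion=[
    [0.001,0.00015,0,0,5],
    [0,0,0,0,5],
  ],
)

```text
time: 7.5
tool_pos: [0.5326, 0.0338, 0.171]
tcp_rot: [-1.793, -2.579, 0.001]
wrist_force: [0.4, -2.8, -8.0]
width: 0.176
```

Emit:
play_rows(
  motion=[
    [0.001,0.00015,0,0,5],
    [0,0,0,0,5],
  ],
)

```text
time: 7.75
tool_pos: [0.5325, 0.0348, 0.1711]
tcp_rot: [-1.793, -2.579, 0.001]
wrist_force: [0.8, -3.2, -8.1]
width: 0.179
```

Emit:
play_rows(
  motion=[
    [0.001,0.00015,0,0,5],
    [0,0,0,0,5],
  ],
)

```text
time: 8.0
tool_pos: [0.5323, 0.0358, 0.1711]
tcp_rot: [-1.793, -2.579, 0.001]
wrist_force: [0.2, -3.4, -8.5]
width: 0.181
```

Emit:
play_rows(
  motion=[
    [0.001,0.00015,0,0,5],
    [0,0,0,0,5],
  ],
)

```text
time: 8.25
tool_pos: [0.5322, 0.0367, 0.1711]
tcp_rot: [-1.793, -2.579, 0.001]
wrist_force: [0.4, -4.3, -8.2]
width: 0.178
```

Emit:
play_rows(
  motion=[
    [0.001,0.00015,0,0,5],
    [0,0,0,0,5],
  ],
)

```text
time: 8.5
tool_pos: [0.532, 0.0377, 0.1711]
tcp_rot: [-1.793, -2.58, 0.001]
wrist_force: [-0.1, -4.1, -8.7]
width: 0.178
```

Emit:
play_rows(
  motion=[
    [0.001,0.00015,0,0,5],
    [0,0,0,0,5],
  ],
)

```text
time: 8.75
tool_pos: [0.5318, 0.0387, 0.1711]
tcp_rot: [-1.793, -2.58, 0.0]
wrist_force: [0.6, -4.1, -10.4]
width: 0.178
```

No hole on the +y side. I'll back off, return to the centre and sweep toward −y.

Emit:
play_rows(
  motion=[
    [0,0,0.002,0,5],
    [-0.005,-0.0007,0,0,5],
    [-0.0045,-0.0007,0,0,5],
    [0,0,-0.001,0,5],
    [0,0,-0.001,0,5],
  ],
)

```text
time: 9.38
tool_pos: [0.5344, 0.0293, 0.171]
tcp_rot: [1.793, 2.579, 0.001]
wrist_force: [4.0, -0.1, -10.1]
width: 0.182
```

Emit:
play_rows(
  motion=[
    [-0.001,-0.00015,0,0,5],
    [0,0,0,0,5],
  ],
)

```text
time: 9.62
tool_pos: [0.5344, 0.0287, 0.1709]
tcp_rot: [1.793, 2.58, 0.002]
wrist_force: [4.2, 2.0, -10.1]
width: 0.181
```

Emit:
play_rows(
  motion=[
    [-0.001,-0.00015,0,0,5],
    [0,0,0,0,5],
  ],
)

```text
time: 9.88
tool_pos: [0.5341, 0.0278, 0.171]
tcp_rot: [-1.792, -2.579, -0.0]
wrist_force: [3.4, 3.0, -9.6]
width: 0.181
```

Emit:
play_rows(
  motion=[
    [-0.001,-0.00015,0,0,5],
    [0,0,0,0,5],
  ],
)

```text
time: 10.12
tool_pos: [0.5339, 0.0261, 0.1715]
tcp_rot: [-1.792, -2.579, 0.002]
wrist_force: [-0.9, 1.1, -4.0]
width: 0.178
```

Emit:
play_rows(
  motion=[
    [-0.001,-0.00015,0,0,5],
    [0,0,0,0,5],
  ],
)

```text
time: 10.38
tool_pos: [0.5351, 0.0249, 0.172]
tcp_rot: [1.793, 2.579, -0.0]
wrist_force: [0.4, 0.1, -2.2]
width: 0.181
```

Emit:
play_rows(
  motion=[
    [-0.001,-0.00015,0,0,5],
    [0,0,0,0,5],
  ],
)

```text
time: 10.62
tool_pos: [0.5351, 0.0242, 0.1715]
tcp_rot: [1.793, 2.579, -0.0]
wrist_force: [-0.2, 0.1, -2.7]
width: 0.181
```

The force dropped to the free-hanging value near TCP y ≈ 0.025, so the hole lies on the −y side. I'll nudge 0.5 mm back to centre and rise.

Emit:
play_rows(
  motion=[
    [0.0005,0,0,0,5],
    [0,0,-0.001,0,5],
    [0,0,-0.001,0,5],
    [0,0,0,0,5],
  ],
)

```text
time: 11.12
tool_pos: [0.5349, 0.0249, 0.1735]
tcp_rot: [1.793, 2.58, 0.0]
wrist_force: [-0.9, -0.3, -4.0]
width: 0.175
```

Emit:
play_rows(
  motion=[
    [0,0,-0.001,0,5],
    [0,0,-0.001,0,5],
    [0,0,0,0,5],
  ],
)

```text
time: 11.5
tool_pos: [0.5349, 0.0249, 0.1754]
tcp_rot: [1.793, 2.579, 0.0]
wrist_force: [-0.1, -0.2, -3.7]
width: 0.182
```

Emit:
play_rows(
  motion=[
    [0,0,-0.001,0,5],
    [0,0,0,0,5],
  ],
)

```text
time: 11.75
tool_pos: [0.5345, 0.0248, 0.1759]
tcp_rot: [-1.793, -2.579, 0.001]
wrist_force: [-0.9, -0.9, -3.9]
width: 0.181
```

Emit:
play_rows(
  motion=[
    [0,0,-0.001,0,5],
    [0,0,-0.001,0,5],
    [0,0,0,0,5],
  ],
)

```text
time: 12.12
tool_pos: [0.5342, 0.0248, 0.1776]
tcp_rot: [-1.792, -2.579, 0.002]
wrist_force: [0.5, -0.2, -8.7]
width: 0.182
```

Emit:
play_rows(
  motion=[
    [0,0,-0.001,0,5],
    [0,0,-0.001,0,5],
    [0,0,0,0,5],
  ],
)

```text
time: 12.5
tool_pos: [0.5347, 0.0249, 0.1803]
tcp_rot: [-1.793, -2.579, 0.0]
wrist_force: [0.6, 0.2, -8.6]
width: 0.183
```

The vial slides at about 6 N. I'll keep raising it.

Emit:
play_rows(
  motion=[
    [0,0,-0.0015,0,5],
    [0,0,-0.0015,0,5],
    [0,0,-0.0015,0,5],
    [0,0,-0.0015,0,5],
    [0,0,-0.0015,0,5],
  ],
)

```text
time: 13.12
tool_pos: [0.5348, 0.0249, 0.1879]
tcp_rot: [1.793, 2.58, -0.0]
wrist_force: [0.4, -0.3, -9.1]
width: 0.184
```

Emit:
play_rows(
  motion=[
    [0,0,-0.0015,0,5],
    [0,0,-0.0015,0,5],
    [0,0,-0.0015,0,5],
    [0,0,-0.0015,0,5],
    [0,0,-0.0015,0,5],
  ],
)

```text
time: 13.75
tool_pos: [0.5348, 0.0248, 0.1954]
tcp_rot: [-1.793, -2.58, 0.0]
wrist_force: [0.2, -0.3, -9.3]
width: 0.181
```

Emit:
play_rows(
  motion=[
    [0,0,-0.0015,0,5],
    [0,0,-0.0015,0,5],
    [0,0,-0.0015,0,5],
    [0,0,-0.0015,0,5],
    [0,0,-0.0015,0,5],
  ],
)

```text
time: 14.38
tool_pos: [0.5348, 0.0249, 0.2029]
tcp_rot: [1.793, 2.58, -0.0]
wrist_force: [0.1, -1.4, -8.7]
width: 0.184
```

Emit:
play_rows(
  motion=[
    [0,0,-0.0015,0,5],
    [0,0,-0.0015,0,5],
    [0,0,-0.0015,0,5],
    [0,0,-0.0015,0,5],
    [0,0,-0.0015,0,5],
  ],
)

```text
time: 15.0
tool_pos: [0.5348, 0.0248, 0.2104]
tcp_rot: [1.793, 2.58, -0.0]
wrist_force: [0.3, -0.9, -9.4]
width: 0.179
```

Emit:
play_rows(
  motion=[
    [0,0,-0.001,0,5],
    [0,0,-0.001,0,5],
    [0,0,0,0,5],
    [0,0,0,0,5],
  ],
)

```text
time: 15.5
tool_pos: [0.5349, 0.0248, 0.2125]
tcp_rot: [1.793, 2.579, 0.0]
wrist_force: [-0.2, -0.9, -8.3]
width: 0.183
```

```bash
python3 - <<'E'
from h import *
cv2.imwrite("pics/w4.png",read_camera("wrist")[:,:,::-1])
s=read_state();print(s["tool_pos"],s["wrist_force"])
im=read_camera("side");cv2.imwrite("pics/s4.png",im[:,:,::-1])
h,S,v=cv2.split(cv2.cvtColor(im[:,:,::-1].copy(),cv2.COLOR_BGR2HSV));m=((h<8)|(h>172))&(S>120)&(v>80)
for b in blobs(m,20):print(b)
print("seated/raised cap top pred",[proj("side",np.array([.5816,.0472,z])) for z in (.131,.160,.168)])
E
```

```text
[0.5349 0.0249 0.2125] [-0.2655 -0.358  -7.6337]
(array([319.8434, 243.1807]), array([315, 239,  11,  10,  83], dtype=int32))
(array([194.0588, 286.2176]), array([181, 272,  26,  28, 510], dtype=int32))
seated/raised cap top pred [array([319.5708, 253.8553]), array([319.7071, 243.9508]), array([319.7456, 241.1556])]
```

View pics/s4.png

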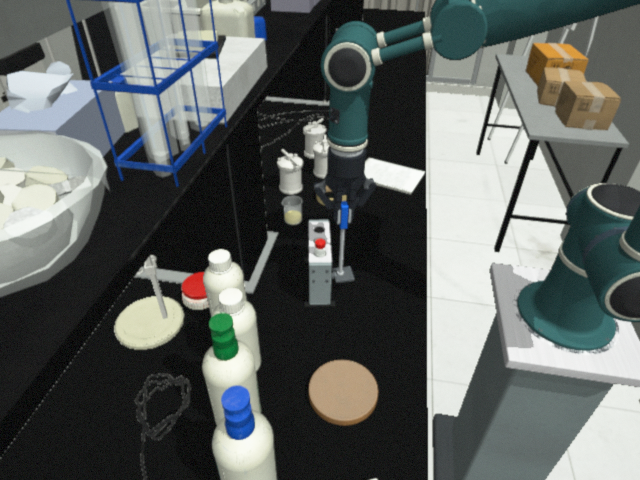

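The side view shows the red cap raised (centre at (320,243)) and the hook still beneath it. By TCP travel that is about 36 mm of lift. I'll lower the hook, draw it out and carry it to the right.

Emit:
play_rows(
  motion=[
    [0,0,0.004,0,5],
    [0,0,0.01,0,5],
    [0,0,0.012,0,5],
    [0,0,0.012,0,5],
    [0,0,0.0075,0,5],
  ],
)

```text
time: 16.23
tool_pos: [0.5341, 0.0249, 0.1653]
tcp_rot: [-1.792, -2.578, 0.001]
wrist_force: [-0.4, -0.4, -2.0]
width: 0.187
```

Emit:
play_rows(
  motion=[
    [0,0,0,0,5],
    [0,0,0,0,5],
  ],
)

```text
time: 16.48
tool_pos: [0.5351, 0.0249, 0.167]
tcp_rot: [1.793, 2.579, 0.0]
wrist_force: [0.7, 0.2, -1.2]
width: 0.177
```

Emit:
play_rows(
  motion=[
    [0,-0.01,0,0,5],
    [0,-0.025,0,0,5],
    [0,-0.025,0,0,5],
    [0,-0.02,0,0,5],
    [0,0,-0.01,0,5],
  ],
)

```text
time: 17.1
tool_pos: [0.4576, -0.0034, 0.1764]
tcp_rot: [-1.793, -2.577, 0.002]
wrist_force: [0.8, 1.0, -2.7]
width: 0.179
```

Emit:
play_rows(
  motion=[
    [-0.03,-0.012,0,0,5],
    [-0.04,-0.0145,0,0,5],
    [-0.045,-0.0165,0,0,5],
    [-0.045,-0.0165,0,0,5],
    [-0.0275,-0.01,0,0,5],
  ],
)

```text
time: 17.73
tool_pos: [0.4613, -0.2056, 0.1783]
tcp_rot: [1.793, 2.576, 0.0]
wrist_force: [0.2, 1.0, -2.4]
width: 0.18
```

Emit:
play_rows(
  motion=[
    [0,0,0.006,0,5],
    [0,0,0.004,0,5],
    [0,0,0.002,0,5],
    [0,0,0,0,5],
  ],
)

```text
time: 18.23
tool_pos: [0.46, -0.202, 0.1646]
tcp_rot: [-1.791, -2.58, -0.0]
wrist_force: [-0.1, -0.5, -2.4]
width: 0.178
```

Emit:
play_rows(
  motion=[
    [0,0,0.001,0,5],
    [0,0,0,0,5],
  ],
)

```text
time: 18.48
tool_pos: [0.4601, -0.2027, 0.1639]
tcp_rot: [1.792, 2.58, 0.0]
wrist_force: [0.7, -0.2, -1.7]
width: 0.18
```

Emit:
play_rows(
  motion=[
    [0,0,0.001,0,5],
    [0,0,0,0,5],
  ],
)

```text
time: 18.73
tool_pos: [0.4602, -0.203, 0.163]
tcp_rot: [1.793, 2.579, 0.0]
wrist_force: [0.3, -0.5, -1.0]
width: 0.183
```

Emit:
play_rows(
  motion=[
    [0,0,0.0007,0,5],
    [0,0,0,0,5],
    [0,0,0,0,30],
    [0,0,0,0,60],
    [0,0,0,0,60],
  ],
)

```text
time: 19.35
tool_pos: [0.4599, -0.203, 0.1619]
tcp_rot: [-1.793, -2.579, 0.0]
wrist_force: [-0.3, -0.2, 0.0]
width: 0.702
```

Emit:
play_rows(
  motion=[
    [0,0,0,0,60],
    [0,0,-0.02,0,60],
    [0,0,-0.04,0,60],
    [0,0,-0.045,0,60],
    [0,0,0,0,60],
  ],
)

```text
time: 19.98
tool_pos: [0.4626, -0.2043, 0.2719]
tcp_rot: [1.788, 2.572, 0.002]
wrist_force: [0.3, -0.1, -0.3]
width: 0.701
```

```bash
python3 - <<'E'
from h import *
s=read_state();print(s["tool_pos"],s["wrist_force"],s["time"])
t=read_camera("top")[:,:,::-1].copy();sd=read_camera("side")[:,:,::-1].copy()
cv2.imwrite("pics/t5.png",np.hstack([cv2.resize(t[190:320,270:430],(400,325)),cv2.resize(sd[150:310,280:440],(325,325))]))
for n,i in(("top",t),("side",sd)):
    h,S,v=cv2.split(cv2.cvtColor(i,cv2.COLOR_BGR2HSV));m=((h<8)|(h>172))&(S>120)&(v>80)
    for b in blobs(m,20):print(n,b, onz(n,b[0],.165))
E
```

```text
[ 0.4626 -0.2043  0.2719] [ 0.3196 -0.1377 -0.2756] 19.975
top (array([272.7494, 112.1741]), array([ 254,   93,   39,   40, 1229], dtype=int32)) [0.8095 0.0943 0.165 ]
top (array([296.3902, 236.8049]), array([291, 231,  12,  13, 123], dtype=int32)) [0.5813 0.0485 0.165 ]
side (array([319.8148, 243.2469]), array([315, 239,  10,  10,  81], dtype=int32)) [0.5808 0.0508 0.165 ]
side (array([194.0472, 286.2083]), array([181, 272,  26,  27, 509], dtype=int32)) [0.7996 0.2298 0.165 ]
```

View pics/t5.png

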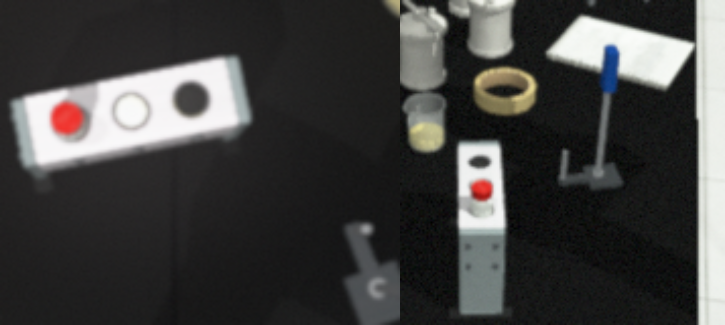

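The crop shows the red vial standing about 35 mm proud at (0.581,0.048), the other two vials seated, and the hook upright well clear. Now I'll plan the vial grasp.

```bash
python3 - <<'E'
from h import *
p=rows((.5813,.0478,.240,1.926),6,(.460,-.203,.267,1.926));p=rows((.5813,.0478,.137,1.926),4,p);p[2]=.21;print();rows((.486,.305,.21,1.926),6,p)
E
```

```text
[0.0322, 0.0335, 0.0045, -0.0]
[0.0322, 0.0335, 0.0045, -0.0]
[0.0322, 0.0335, 0.0045, -0.0]
[0.0322, 0.0335, 0.0045, -0.0]
[0.0322, 0.0335, 0.0045, -0.0]
[0.0322, 0.0335, 0.0045, -0.0]
[0.0, 0.0, 0.0257, -0.0]
[0.0, 0.0, 0.0257, -0.0]
[0.0, 0.0, 0.0257, -0.0]
[0.0, 0.0, 0.0257, -0.0]

[0.0457, 0.0, -0.0, -0.0]
[0.0457, 0.0, -0.0, -0.0]
[0.0457, 0.0, -0.0, -0.0]
[0.0457, 0.0, -0.0, -0.0]
[0.0457, 0.0, -0.0, -0.0]
[0.0457, 0.0, -0.0, -0.0]
```

Emit:
play_rows(
  motion=[
    [0.0322,0.0335,0,0,60],
    [0.0322,0.0335,0,0,60],
    [0.0322,0.0335,0,0,60],
    [0.0322,0.0335,0,0,60],
    [0.0322,0.0335,0,0,60],
  ],
)

```text
time: 20.7
tool_pos: [0.5602, 0.0077, 0.2646]
tcp_rot: [-1.791, -2.577, 0.003]
wrist_force: [0.4, -0.6, -0.0]
width: 0.701
```

Emit:
play_rows(
  motion=[
    [0.0322,0.0335,0.027,0,60],
    [0,0,0,0,60],
    [0,0,0.04,0,60],
    [0,0,0,0,60],
    [0,0,0,0,60],
  ],
)

```text
time: 21.32
tool_pos: [0.5808, 0.0474, 0.2004]
tcp_rot: [-1.794, -2.579, 0.001]
wrist_force: [0.6, -0.8, 1.0]
width: 0.698
```

```bash
python3 - <<'E'
from h import *
s=read_state();c=camera_info("wrist");im=read_camera("wrist")[:,:,::-1].copy();print(s["tool_pos"])
h,S,v=cv2.split(cv2.cvtColor(im,cv2.COLOR_BGR2HSV))
for b in blobs(((h<8)|(h>172))&(S>120)&(v>80),100):print(b,onz("wrist",b[0],.163,c))
cv2.imwrite("pics/w6.png",im)
E
```

```text
[0.5808 0.0474 0.2004]
(array([604.4856, 260.6767]), array([ 562,  217,   78,   86, 5379], dtype=int32)) [0.7325 0.1072 0.163 ]
(array([317.3674, 265.9794]), array([ 296,  244,   43,   45, 1505], dtype=int32)) [0.5824 0.0482 0.163 ]
```

View pics/w6.png

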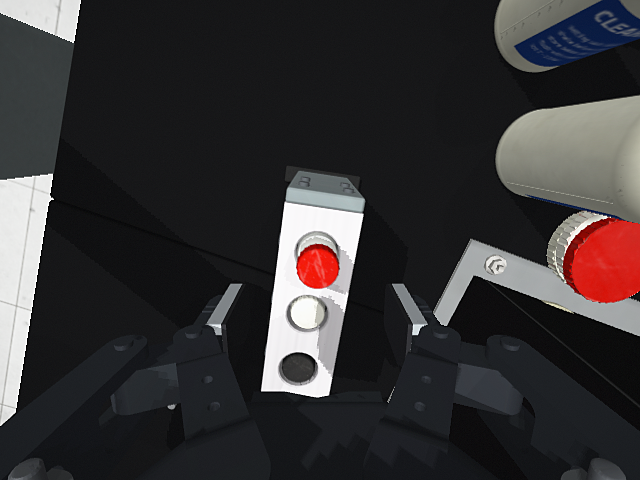

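The red cap at (317,266) is centred between the jaws, and the white and black vials are seated. Descend, grip, and pull gently.

Emit:
play_rows(
  motion=[
    [0,0.001,0.025,0,60],
    [0,0,0.025,0,60],
    [0,0,0.0125,0,60],
    [0,0,0,0,60],
  ],
)

```text
time: 21.88
tool_pos: [0.5819, 0.0483, 0.1376]
tcp_rot: [-1.793, -2.579, 0.001]
wrist_force: [-0.8, 0.1, 0.1]
width: 0.704
```

Emit:
play_rows(
  motion=[
    [0,0,0,0,35],
    [0,0,0,0,20],
    [0,0,0,0,20],
    [0,0,0,0,20],
    [0,0,0,0,20],
  ],
  squeeze=40,
)

```text
time: 22.5
tool_pos: [0.5816, 0.0478, 0.139]
tcp_rot: [1.793, 2.58, -0.002]
wrist_force: [-3.9, -2.4, 4.5]
width: 0.301
```

Emit:
play_rows(
  motion=[
    [0,0,-0.003,0,20],
    [0,0,-0.003,0,20],
    [0,0,-0.004,0,20],
    [0,0,0,0,20],
  ],
)

```text
time: 23.0
tool_pos: [0.5815, 0.0484, 0.1475]
tcp_rot: [-1.792, -2.579, 0.002]
wrist_force: [-1.6, -2.7, -5.9]
width: 0.3
```

Emit:
play_rows(
  motion=[
    [0,0,-0.005,0,20],
    [0,0,-0.01,0,20],
    [0,0,-0.015,0,20],
    [0,0,-0.02,0,20],
    [0,0,-0.02,0,20],
  ],
)

```text
time: 23.62
tool_pos: [0.5833, 0.0488, 0.2208]
tcp_rot: [1.791, 2.577, 0.004]
wrist_force: [0.3, -0.1, -0.2]
width: 0.301
```

Emit:
play_rows(
  motion=[
    [0,0,0,0,20],
    [0,0,0,0,20],
  ],
)

```text
time: 23.88
tool_pos: [0.5819, 0.0486, 0.2177]
tcp_rot: [1.793, 2.58, 0.0]
wrist_force: [-0.8, 0.2, -1.5]
width: 0.297
```

```bash
python3 - <<'E'
from h import *
s=read_state();print(s["tool_pos"],s["wrist_force"],s["width"])
c=camera_info("wrist");w=read_camera("wrist")[:,:,::-1].copy();i=read_camera("side")[:,:,::-1].copy()
cv2.imwrite("pics/t7.png",np.hstack([cv2.resize(w[180:480,160:480],(427,400)),cv2.resize(i[150:310,270:400],(325,400))]))
for z in (.22,.19,.155,.14):print(z,proj("side",np.array([*s["tool_pos"][:2],z])))
E
```

```text
[0.5819 0.0486 0.2177] [-0.8495  0.1787 -1.4829] 0.2966902103633485
0.22 [319.7356 222.6411]
0.19 [319.5886 233.6829]
0.155 [319.424  246.0479]
0.14 [319.3557 251.185 ]
```

View pics/t7.png

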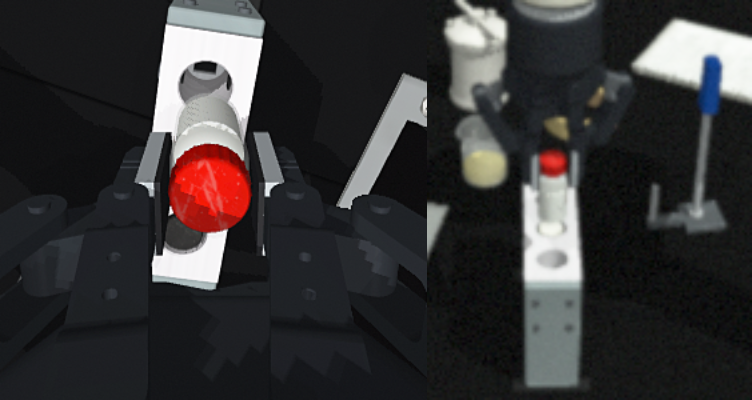

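The vial is out, upright in the jaws, and its well is empty. I'll carry it to the disc.

Emit:
play_rows(
  motion=[
    [0.03,0,0,0,20],
    [0.05,0,0,0,20],
    [0.055,0,0,0,20],
    [0.055,0,0,0,20],
    [0.05,0,0,0,20],
  ],
)

```text
time: 24.6
tool_pos: [0.4969, 0.2748, 0.2163]
tcp_rot: [-1.792, -2.579, 0.003]
wrist_force: [0.8, -0.0, -0.9]
width: 0.295
```

Emit:
play_rows(
  motion=[
    [0.034,0,0,0,20],
    [0,0,0.04,0,20],
    [0,0,0.05,0,20],
    [0,0,0.045,0,20],
    [0,0,0.02,0,20],
  ],
)

```text
time: 25.22
tool_pos: [0.4837, 0.3038, 0.0585]
tcp_rot: [-1.791, -2.577, 0.01]
wrist_force: [0.1, 0.2, -0.4]
width: 0.297
```

Emit:
play_rows(
  motion=[
    [0,0,0.003,0,20],
    [0,0,0,0,20],
    [0,0,0,0,20],
  ],
)

```text
time: 25.6
tool_pos: [0.4882, 0.3062, 0.0618]
tcp_rot: [1.792, 2.578, 0.006]
wrist_force: [-0.1, -0.8, 0.1]
width: 0.301
```

Emit:
play_rows(
  motion=[
    [0,0,0.001,0,20],
    [0,0,0,0,20],
  ],
)

```text
time: 25.85
tool_pos: [0.4869, 0.3055, 0.0593]
tcp_rot: [1.793, 2.579, 0.002]
wrist_force: [0.1, 1.0, -0.2]
width: 0.301
```

Emit:
play_rows(
  motion=[
    [0,0,0.001,0,20],
    [0,0,0,0,20],
  ],
)

```text
time: 26.1
tool_pos: [0.4864, 0.3053, 0.0575]
tcp_rot: [-1.793, -2.58, 0.0]
wrist_force: [-0.4, 0.7, -0.1]
width: 0.295
```

Not in contact yet, so I'll keep stepping down.

Emit:
play_rows(
  motion=[
    [0,0,0.0015,0,20],
    [0,0,0.0015,0,20],
    [0,0,0,0,20],
  ],
)

```text
time: 26.48
tool_pos: [0.4863, 0.3052, 0.0543]
tcp_rot: [-1.793, -2.579, 0.001]
wrist_force: [0.7, 0.2, -1.7]
width: 0.294
```

Emit:
play_rows(
  motion=[
    [0,0,0.001,0,20],
    [0,0,0,0,20],
  ],
)

```text
time: 26.72
tool_pos: [0.4865, 0.3053, 0.0535]
tcp_rot: [-1.793, -2.58, 0.0]
wrist_force: [0.8, 0.0, -1.3]
width: 0.303
```

Emit:
play_rows(
  motion=[
    [0,0,0.0007,0,20],
    [0,0,0,0,20],
  ],
)

```text
time: 26.98
tool_pos: [0.4866, 0.3054, 0.0531]
tcp_rot: [1.793, 2.58, 0.0]
wrist_force: [-0.3, -0.7, 2.2]
width: 0.299
```

Emit:
play_rows(
  motion=[
    [0,0,0.0007,0,20],
    [0,0,0,0,20],
    [0,0,0,0,20],
  ],
)

```text
time: 27.35
tool_pos: [0.4867, 0.3053, 0.053]
tcp_rot: [1.793, 2.58, 0.0]
wrist_force: [-2.2, -2.0, 6.2]
width: 0.296
```

Contact is clear. Relax slightly, release, and retreat.

Emit:
play_rows(
  motion=[
    [0,0,-0.0007,0,20],
    [0,0,0,0,20],
    [0,0,0,0,32],
    [0,0,0,0,45],
    [0,0,0,0,60],
  ],
)

```text
time: 27.98
tool_pos: [0.4864, 0.3053, 0.0526]
tcp_rot: [-1.793, -2.579, 0.0]
wrist_force: [-0.4, -0.9, -1.1]
width: 0.698
```

Emit:
play_rows(
  motion=[
    [0,0,0,0,60],
    [0,0,-0.02,0,60],
    [0,0,-0.05,0,60],
    [0,0,-0.05,0,60],
    [0,0,-0.05,0,60],
  ],
)

```text
time: 28.6
tool_pos: [0.4866, 0.3054, 0.2262]
tcp_rot: [1.793, 2.579, 0.003]
wrist_force: [0.4, 0.3, 0.8]
width: 0.702
```

Emit:
play_rows(
  motion=[
    [0,-0.03,0,0,60],
    [0,-0.05,0,0,60],
    [0,0,0,0,60],
    [0,0,0,0,60],
  ],
)

```text
time: 29.1
tool_pos: [0.4122, 0.2779, 0.2245]
tcp_rot: [1.792, 2.579, 0.004]
wrist_force: [0.2, -0.6, 0.0]
width: 0.699
```

```bash
python3 - <<'E'
from h import *
t=read_camera("top")[:,:,::-1].copy();i=read_camera("side")[:,:,::-1].copy();w=read_camera("wrist")[:,:,::-1].copy();s=read_state();print(s["tool_pos"],s["time"],s["wrist_force"])
cv2.imwrite("pics/f.png",np.vstack([np.hstack([cv2.resize(t,(400,300)),cv2.resize(i,(400,300))]),np.hstack([cv2.resize(i[330:430,290:390],(400,300)),cv2.resize(w,(400,300))])]))
for n,m in(("top",t),("side",i)):
    h,S,v=cv2.split(cv2.cvtColor(m,cv2.COLOR_BGR2HSV))
    for b in blobs(((h<8)|(h>172))&(S>150)&(v>80),20):print(n,b,onz(n,b[0],.08))
    for b in blobs((h>100)&(h<130)&(S>120)&(v>60),100):print(n,"blue",b[0])
print("exp handle",[proj(n,np.array([.46,-.203,.18])) for n in("top","side")])
E
```

```text
[0.4127 0.278  0.2237] 29.25 [-0.202  -0.2476 -0.5756]
top (array([272.7698, 112.1096]), array([ 254,   93,   38,   39, 1186], dtype=int32)) [0.8439 0.1034 0.08  ]
top (array([164.4234, 290.1351]), array([159, 285,  12,  12, 111], dtype=int32)) [0.4872 0.3044 0.08  ]
top blue [189.2726  43.3321]
top blue [ 12.6672 214.0718]
top blue [443.45   307.3929]
side (array([194.1881, 286.1452]), array([182, 272,  24,  27, 489], dtype=int32)) [0.8467 0.1509 0.08  ]
side (array([344.1855, 369.4677]), array([338, 364,  13,  12, 124], dtype=int32)) [0.4871 0.306  0.08  ]
side blue [149.9249 101.331 ]
side blue [260.004   26.8664]
side blue [383.2    184.2471]
side blue [237.6584 412.2365]
exp handle [array([442.9374, 307.4709]), array([383.166 , 183.7686])]
```

View pics/f.png

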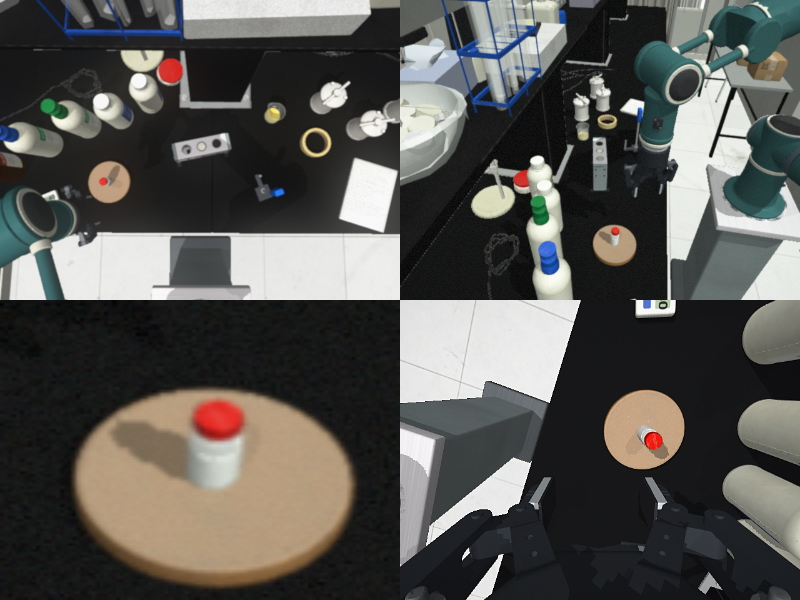

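The final views show the vial upright on the middle of the disc, with its cap at (0.487,0.305) and the disc centre at (0.486,0.305). The hook's handle is within 1 px of where a standing hook should appear in both views. The beaker and the other two vials look untouched, and the gripper is clear.

```bash
python3 -c "
from workcell import *
print(finish_job())"
```

```text
the job is handed in; nothing more can be done
None
```

I handed the job in at about 29 s of the 64 s; no verdict was reported.

**What I did:**
- **Finding the hole:** I gripped the hook by its handle and slid the pin along under the plate, at up to about 8 N. The +y sweep found nothing. On the −y sweep the pin dropped in 3–4 mm from the well's axis.
- **Pushing out:** I pushed the vial up about 36 mm, judged by arm travel, at about 6 N. I then lowered the hook, drew it out and stood it on the bench.
- **Placing:** I pulled the vial out by its cap and stood it on the disc. It touched down at about 6 N before I let go.

**Last checks:**
- **Vial:** It is upright on the disc, about 1 mm from the centre in both the top and side views.
- **Hook:** The handle is within 1 px of where a standing hook should appear in both views. Its pin is about 120 mm in front of the block's centre line.
- **Other items:** The other two vials look seated and the beaker looks unmoved. I judged these by eye and did not measure them. The gripper touches nothing.

No check failed or disagreed.

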